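# Strip the welding stud and lay out its parts

## Robot

A 7-joint arm with a two-finger parallel gripper is mounted at the origin on the work surface. World frame = base frame: x ahead of the robot, y to its left, z up, the work surface at z = 0. Lengths are in m, angles in rad, forces in N, time in s.
With the tool pointing down it reaches from about 0.4 to 0.85 m from the base axis. Payload 4.5 kg.
Tool frame: the origin (TCP) lies at the very end of the fingers, on their centre line; the grasp point (between the pads) lies 19 mm behind it; z points along the fingers, y is the line along which they close (so a half turn about z gives the same grasp; the last joint's range is limited). The gripper opens to 88 mm and grips with 3 to 60 N. Pads are 18 mm wide; open, the fingers measure 123 mm over their backs; the gripper's body (75 mm by 187 mm) begins 45 mm behind the grasp point.
Start: joints at [-1.181, 0.689, -0.195, 1.565, 0.157, 0.902, -0.215], TCP at [0.218, 0.586, 0.239] pointing down, gripper open.
Joint ranges: [-3.01, 3.01], [-0.46, 2.08], [-1.47, 1.51], [0.13, 2.56], [-1, 4.14], [0.04, 2.09], [-2.66, 2.66]. Speed limits (rad/s): [2.57, 2.57, 3.14, 3.14, 3.14, 3.14, 3.14].

## Interface

Orientations are given as a unit quaternion [x, y, z, w].
In Python, from plant import r, optics gives the robot as it stands.
- The arm moves only by the tool servo_tool, never from a script. Its arguments are lists of equal length, an entry for each row: "translation": the shift along the tool's x, y, z in m, a list of three; "turn": the turn, a rotation vector about the tool's x, y, z in rad, a list of three. In form: {"translation": [[dx, dy, dz], ...], "turn": [[rx, ry, rz], ...]}. A call has 1 to 10 rows; each row shifts and turns the commanded pose from where the row before left it, along the tool's axes as they then stand; what a row does not reach is not made up. A row lasts 1/8 s, in which the tool goes at most 62.5 mm and 10.7 degrees, less where a joint would pass 70% of its speed; a pose out of reach is approached as far as the arm can. A call is refused whole if a number of a shift passes 0.0625 or a number of a turn 0.188, either way. A call with a gripper value outside its range is refused whole. "grip" is the opening, from 0 (shut) to 1 (fully open), set as the call begins (left out, the last holds). The fingers move at their own pace and stop on an object; "grip_force" is the grip in N (left out, the last holds). Time passes only in rows, so rows that do not move let the fingers close. It gives the time, the measured TCP pose, the force, the opening and the grip force at its end, in the units of the state.
- r.get_state(): the state, without advancing time (a new reading comes with each control period).
- optics.snapshot(name): name is "side" or "top" or "wrist"; returns a dict with "img" (384x512x3 uint8, red, green, blue), "z_map" (384x512 float32, m along the optical axis (not along the pixel's ray), 0 where there is no reading), "mtx" (3x3 intrinsics, pixels), "R" (3x3) and "t" (3): a world point X has camera coordinates R X + t. Camera axes: x right, y down, z forward; pixel columns grow to the right and rows downward; lengths in m; the calibration is good to about 2 mm. The wrist camera is an equidistant fisheye: a pixel r from the principal point sees the ray r / f radians off the axis. A picture is of the moment at which its call begins.
- r.finish_job(): hands the job in; it is judged then, once.
The state is a dict: "clock": time; "q": joint angles; "qd": joint speeds; "joint_torque": joint torques, N m; "tool_pos": TCP position; "eef_rot": TCP orientation; "contact_force": force on the tool from outside, world axes, zero at the start; "moment": the same for the moment, N m; "opening": opening from 0.0 (shut) to 1.0 (fully open); "finger_force": force on a finger pad.
Only numpy, scipy, OpenCV 4.12 (cv2) and the standard library are available. Lean on these libraries where they do the work, as an engineer would, in place of code of your own. Each camera call takes 0.05 s, during which the arm holds its last target. There are 200 camera calls.

## Task

Take the loose stack off the welding fixture's stud from the top down, one part at a time, and set each part flat and upright in the middle of its own place before taking the next: the brass wing nut in the yellow dish, the white washer on the blue square pad, the copper spacer on the purple round pad, and last the aluminium bracket, ears up, lengthwise along the cream firebrick. Set the parts down, do not drop them, and leave the amber jar standing where it is.

Things in the scene. Friction and masses are not known exactly. Their poses are not given: they have to be found in the camera images.
- fixture: fixed fixture: green base plate 110 x 110 x 12 mm, grey round boss (36 dia, top at 32 mm) and a smooth upright stud, 12 mm dia, on its centre, ending 88 mm above the bench. Origin: on the bench under the stud's axis. At the start bracket, spacer, washer and wing nut (bottom to top) sit loose around the stud on the boss; none is screwed on, each lifts straight up off it
- wingnut: brass wing nut without thread: hub 24 mm dia, 20 mm high, through bore 15; two upright wings, 6 thick, lie along its x axis (56 over both tips, from 10 to 32 above the underside). Grip the hub along its y axis, across the wings. About 60 g. Origin: centre of its underside; z up when it lies as it should. At the start its underside is 74 mm above the bench
- washer: thick white plastic insulating washer, 38 mm dia, 10 mm thick, bore 15, about 60 g. Origin: centre of its underside; z up when it lies as it should. At the start its underside is 64 mm above the bench
- spacer: copper spacer ring, 52 mm dia, 20 mm high, bore 15, about 300 g. Origin: centre of its underside; z up when it lies as it should. At the start its underside is 44 mm above the bench
- bracket: aluminium U-bracket: plate 120 mm long (its x axis) x 56 wide (its y axis) x 12 thick with a 15 hole; at each end of its length a low ear, 6 thick, as wide as the plate, rises to 26 above the underside. Grip its long edges, along y. About 260 g. Origin: centre of its underside; z up when it lies as it should; x and -x are alike. At the start its underside is 32 mm above the bench
- dish: fixed round yellow plastic dish, place of the wing nut: outer 110 mm dia at the rim, 14 mm high, wall 3, floor 4 thick and about 100 across inside. Origin: centre of its underside, on the bench
- magnet_pad: fixed square blue flat pad, 90 x 90 x 12 mm, place of the washer (it does not pull). Origin: centre of its underside, on the bench; top at 12 mm
- round_pad: fixed round purple flat pad, 90 mm dia, 12 mm high, place of the spacer. Origin: centre of its underside, on the bench; top at 12 mm
- firebrick: fixed cream firebrick, 150 mm long (its x axis) x 90 wide (its y axis) x 32 mm high, place of the bracket. Origin: centre of its underside, on the bench; top at 32 mm; x and -x are alike
- jar: loose amber glass jar with a red lid, 48 mm dia, 70 mm high, about 300 g: a bystander that must stay standing where it is. Origin: centre of its underside
Mind the look-alikes: they are no part of the job. What is shaped like the spacer but turquoise is not meant. Of the things shaped like the round_pad, the purple one is meant.

How it is judged:
By the outcome, as a careful person would: the job done as asked, in the order asked, and still so for the second after the job is handed in, with the robot touching nothing.
It also fails if it takes over 109 s, if anything falls off the work surface, if the arm or the gripper's body presses on something with over 40 N, if the wrist force passes 120 N, or if a joint passes its speed limit or range.

## Working session

There is one attempt and no reset: what is moved stays moved. The work goes in short steps, Python scripts to look and compute and a tool call to move; the robot and the scene stay as the last step left them, time stands still between calls to the robot, and variables do not carry over. Pictures are saved under pics/ and viewed, at most 14 in all, crops included, and the job is handed in when it is done.

Besides the shell and the picture viewer there is one more tool, called after "Emit:" as a command line: name --argument value ..., lists and objects as JSON in quotes. servo_tool: Moves the arm, as the interface text tells. Its arguments: {"type":"object","properties":{"translation":{"type":"array"},"turn":{"type":"array"},"grip":{"type":"number"},"grip_force":{"type":"number"}},"required":["translation","turn"]}

```bash
ls; mkdir -p pics
python3 - <<'E'
from plant import r, optics
import cv2,numpy as np
s=r.get_state()
print({k:np.round(v,3) for k,v in s.items()})
for n in("top","side"):
    d=optics.snapshot(n); cv2.imwrite(f"pics/{n}0.png",d["img"][:,:,::-1]); np.savez(f"{n}0.npz",**d)
    print(n,d["mtx"],d["R"],d["t"])
E
```

```text
pics
{'clock': np.float64(0.0), 'q': array([-1.181,  0.69 , -0.195,  1.566,  0.157,  0.902, -0.215]), 'qd': array([-0.001, -0.001, -0.002, -0.   ,  0.   ,  0.   , -0.001]), 'joint_torque': array([ 0.0000e+00, -5.2757e+01, -1.2670e+00, -1.5343e+01, -5.3000e-02,
        6.0000e-03,  0.0000e+00]), 'tool_pos': array([0.218, 0.585, 0.238]), 'eef_rot': array([ 0.177,  0.984, -0.001, -0.   ]), 'contact_force': array([ 0.177,  0.56 , -0.355]), 'moment': array([-0.026,  0.023, -0.002]), 'finger_force': np.float64(0.0), 'opening': np.float64(0.997)}
top [[351.20116322   0.         260.10690593]
 [  0.         351.20116322 191.40647364]
 [  0.           0.           1.        ]] [[ 0.11114307 -0.99379695 -0.00385127]
 [-0.96993982 -0.10762918 -0.21824919]
 [ 0.21648087  0.02799239 -0.97588547]] [-0.03314567  0.45579051  0.738729  ]
side [[389.45811064   0.         260.74730787]
 [  0.         389.45811064 195.03083736]
 [  0.           0.           1.        ]] [[ 0.99941611 -0.03393886 -0.00394818]
 [-0.02095356 -0.51751855 -0.85541539]
 [ 0.02698856  0.85499866 -0.51792752]] [-0.46209733  0.09100388  0.88163464]
```

View pics/top0.png

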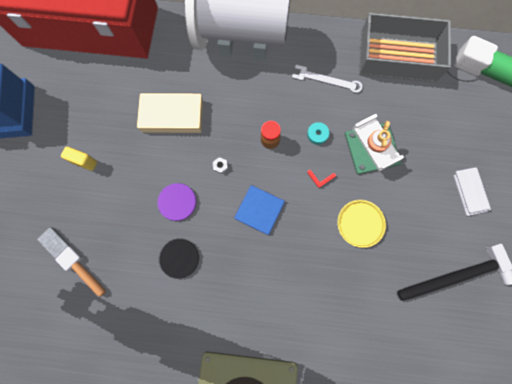

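View pics/side0.png

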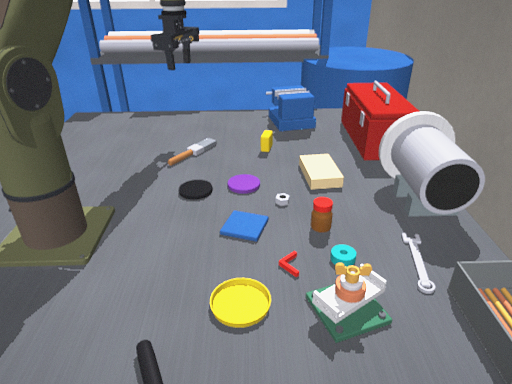

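Top view: the stack on the fixture is at about (380,142). The dish is at (362,224), the blue pad at (260,209), and the purple pad at (177,202) with a black look-alike at (180,259). The firebrick is at (170,113), the jar at (271,134), and a turquoise look-alike spacer at (319,133). Next I'll measure these and crop in close on the stack.

```bash
cat > h.py <<'E'
import numpy as np,cv2
def cloud(d):
    v,u=np.mgrid[:384,:512]; z=d["z_map"]; K=d["mtx"]
    c=np.stack([(u-K[0,2])/K[0,0]*z,(v-K[1,2])/K[1,1]*z,z],-1)
    return (c-d["t"])@d["R"]
def hsv(d): return cv2.cvtColor(d["img"],cv2.COLOR_RGB2HSV)
def ray(d,u,v,h):
    K=d["mtx"];p=np.linalg.inv(K)@[u,v,1]; o=-d["R"].T@d["t"]; w=d["R"].T@p
    return o+w*(h-o[2])/w[2]
def near(u0,v0,rad):
    v,u=np.mgrid[:384,:512]; return np.hypot(u-u0,v-v0)<rad
def rect(P):
    (c,s,a)=cv2.minAreaRect((P[:,:2]*1000).astype(np.float32)); return np.round(c,1),np.round(s,1),round(a,1)
E
python3 - <<'E'
from h import *
T=dict(np.load("top0.npz"));S=dict(np.load("side0.npz"))
spots={"dish":((362,224,30),(240,302,35),(20,35),(.006,.02)),"blue":((260,209,32),(245,226,30),(100,120),(.008,.016)),
"purple":((177,202,25),(244,184,22),(125,150),(.008,.016)),"brick":((170,113,42),(320,171,35),(12,35),(.026,.038)),
"jarlid":((271,130,20),(322,206,15),(0,8),(.06,.08)),"turq":((319,133,15),(343,256,18),(80,95),(.015,.025))}
for n,(a,b,hr,zr) in spots.items():
  for nm,d,s in(("top",T,a),("side",S,b)):
    X=cloud(d);H=hsv(d)
    m=near(*s)&(H[...,0]>=hr[0])&(H[...,0]<=hr[1])&(H[...,1]>(60 if n=="brick" else 120))&(d["z_map"]>0)
    if n=="brick": m=near(*s)&(H[...,2]>150)
    P=X[m]; q=P[(P[:,2]>zr[0])&(P[:,2]<zr[1])]
    print(n,nm,m.sum(),len(q),"z pct",np.round(np.percentile(P[:,2],[5,50,95]),3),"mean",np.round(q.mean(0),4) if len(q) else 0, rect(q) if len(q)>5 else 0)
for nm,d,s in(("top",T,(378,143,40)),("side",S,(348,295,50))):
    X=cloud(d);m=near(*s);P=X[m];H=hsv(d)[m]
    for lo,hi in((.004,.02),(.038,.05),(.052,.062),(.06,.068),(.07,.078),(.09,.112)):
        q=P[(P[:,2]>lo)&(P[:,2]<hi)]; print(nm,lo,hi,len(q),rect(q) if len(q)>5 else 0)
a=cv2.resize(T["img"][102:182,330:430],(500,400),interpolation=2);b=cv2.resize(S["img"][240:340,295:400],(300*105//100,300),interpolation=2)
b=cv2.copyMakeBorder(b,0,100,0,0,0);cv2.imwrite("pics/crop0.png",np.hstack([a,b])[:,:,::-1])
E
```

```text
dish top 1742 295 z pct [0.    0.003 0.013] mean [ 0.4202 -0.2299  0.0112] (array([ 416. , -222.1]), array([107.9, 108.1]), 50.4)
dish side 2408 513 z pct [0.001 0.003 0.013] mean [ 0.4169 -0.219   0.0108] (array([ 417.6, -221.9]), array([107. , 109.8]), 5.8)
blue top 1420 1376 z pct [0.008 0.011 0.013] mean [0.4224 0.0156 0.0109] (array([423.1,  15.7]), array([88.9, 88.5]), 70.7)
blue side 1002 888 z pct [0.004 0.01  0.012] mean [0.4243 0.0108 0.0105] (array([424.5,  13.9]), array([92.8, 90.2]), 70.3)
purple top 1083 1070 z pct [0.009 0.011 0.013] mean [0.4195 0.2109 0.011 ] (array([420., 211.]), array([87.8, 85.2]), 53.5)
purple side 485 419 z pct [0.004 0.01  0.012] mean [0.4216 0.2077 0.0104] (array([422. , 209.4]), array([87.9, 85.4]), 88.2)
brick top 2270 2130 z pct [0.001 0.031 0.033] mean [0.6362 0.259  0.0308] (array([637.4, 259.8]), array([ 90.7, 150. ]), 6.2)
brick side 1414 803 z pct [-0.001  0.03   0.069] mean [0.6393 0.2506 0.0304] (array([638.9, 258. ]), array([ 90.3, 152.8]), 5.8)
jarlid top 303 275 z pct [0.055 0.068 0.071] mean [0.5982 0.0091 0.0684] (array([599.4, 
[... 596 characters left out ...]
, -241.5]), array([119.5,  56. ]), 34.0)
top 0.06 0.068 147 (array([ 603.2, -240.4]), array([50.2, 46.6]), 56.0)
top 0.07 0.078 79 (array([ 601.9, -239.5]), array([36.4, 29.1]), 53.4)
top 0.09 0.112 125 (array([ 605.1, -240.6]), array([59.5, 21.7]), 0.7)
side 0.004 0.02 1968 (array([ 600.2, -199. ]), array([127.4, 218.3]), 7.0)
side 0.038 0.05 1007 (array([ 605.6, -242.8]), array([120.5,  57.1]), 33.5)
side 0.052 0.062 392 (array([ 606.1, -242.7]), array([121. ,  57.2]), 33.5)
side 0.06 0.068 254 (array([ 604.2, -246.2]), array([44.9, 49.9]), 75.6)
side 0.07 0.078 173 (array([ 605.2, -246.8]), array([28.6, 36.3]), 81.7)
side 0.09 0.112 268 (array([ 605.8, -243. ]), array([23.8, 56.9]), 65.4)
```

View pics/crop0.png

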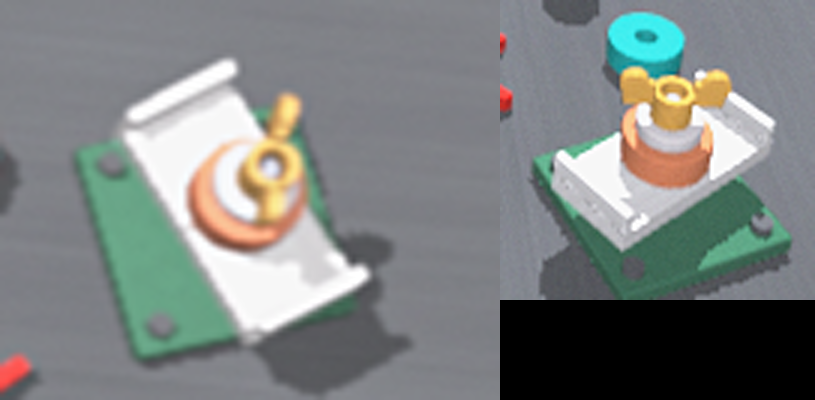

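Crop: the wing nut (gold, bore at about (272,165) in the crop) sits on the white washer, copper spacer and bracket, around the stud. The turquoise ring stands apart at (319,133) in the top view. Measured sizes match those given:

| Thing | Position (mm) | Direction |
|---|---|---|
| Stack | (605.4, −242.3) | bracket 33.7° |
| Dish | (417, −222) | – |
| Blue pad | (424, 15) | – |
| Purple pad | (421, 210) | – |
| Firebrick | (638, 259) | long axis 96° |

I'll swing there and measure the wing direction.

```bash
cat >> h.py <<'E'
def axis(P):
    Q=P[:,:2]-P[:,:2].mean(0); w,V=np.linalg.eigh(Q.T@Q); return np.degrees(np.arctan2(V[1,1],V[0,1]))%180
E
python3 - <<'E'
from h import *
for n,s in(("top",(378,143,40)),("side",(348,285,50))):
    d=dict(np.load(n+"0.npz"));X=cloud(d);H=hsv(d)
    m=near(*s)&(X[...,2]>.096)&(X[...,2]<.115);P=X[m]
    m2=near(*s)&(X[...,2]>.038)&(X[...,2]<.062)
    print(n,len(P),axis(P),P.mean(0),rect(P),"bracket",axis(X[m2]))
E
```

```text
top 59 173.9426050942211 [ 0.60362786 -0.24109937  0.10158467] (array([ 605.4, -241.7]), array([ 6.7, 60.3]), 83.9) bracket 34.59645058406366
side 128 174.4558611256647 [ 0.60573617 -0.24349925  0.10091736] (array([ 605.5, -242. ]), array([ 8.8, 58.4]), 85.4) bracket 26.647016567285846
```

Emit:
servo_tool --translation '[[-0.03,0.001,0],[-0.051,0.001,0],[-0.051,0.001,0],[-0.051,0.001,0],[-0.051,0.001,0],[-0.051,0.001,0],[-0.051,0.001,0],[-0.051,0.001,0],[-0.051,0.001,0],[-0.051,0.001,0]]' --turn '[[0,0,0.05],[0,0,0.08],[0,0,0.08],[0,0,0.08],[0,0,0.08],[0,0,0.08],[0,0,0.08],[0,0,0.08],[0,0,0.08],[0,0,0.08]]' --grip 1

```text
clock: 1.35
tool_pos: [0.5887, 0.2833, 0.2382]
eef_rot: [0.535, 0.845, -0.0, -0.0]
contact_force: [-0.0, -0.3, -0.3]
opening: 0.997
finger_force: 0.0
```

Emit:
servo_tool --translation '[[-0.051,0.002,0],[-0.051,0.002,0],[-0.051,0.002,0],[-0.051,0.002,0],[-0.051,0.002,0],[-0.051,0.002,0],[-0.051,0.002,0],[-0.051,0.002,0],[-0.051,0.002,0],[-0.03,0.002,0]]' --turn '[[0,0,0.08],[0,0,0.08],[0,0,0.08],[0,0,0.08],[0,0,0.08],[0,0,0.08],[0,0,0.08],[0,0,0.08],[0,0,0.08],[0,0,0.05]]'

```text
clock: 2.6
tool_pos: [0.654, -0.1921, 0.2382]
eef_rot: [0.814, 0.581, -0.001, 0.0]
contact_force: [-0.7, -0.2, -0.2]
opening: 1.003
finger_force: 0.0
```

Emit:
servo_tool --translation '[[0,0,0.01],[0,0,0.01],[0,0,0.01],[0,0,0.01],[0,0,0.01],[0,0,0.01],[0,0,0.01],[0,0,0],[0,0,0]]' --turn '[[0,0,0.167],[0,0,0.167],[0,0,0.167],[0,0,0.167],[0,0,0.167],[0,0,0.167],[0,0,0.167],[0,0,0.168],[0,0,0]]'

```text
clock: 3.72
tool_pos: [0.655, -0.1878, 0.1679]
eef_rot: [0.999, -0.045, -0.001, 0.0]
contact_force: [-0.1, -0.4, 0.2]
opening: 1.002
finger_force: 0.0
```

```bash
cat > go.py <<'E'
import sys,numpy as np
from plant import r
from scipy.spatial.transform import Rotation as Ro
x,y,z,psi=map(float,sys.argv[1:5])
s=r.get_state();p=np.radians(psi)
R=Ro.from_quat(s["eef_rot"]);M=R.as_matrix()
G=np.array([[-np.sin(p),np.cos(p),0],[np.cos(p),np.sin(p),0],[0,0,-1]]).T
print("clock",round(float(s["clock"]),2),"pos",np.round(s["tool_pos"],4),"psi",round(np.degrees(np.arctan2(M[1,1],M[0,1])),2),"q7",round(s["q"][6],2))
print("shift",np.round(M.T@(np.array([x,y,z])-s["tool_pos"]),4),"turn",np.round(Ro.from_matrix(M.T@G).as_rotvec(),3),"F",np.round(s["contact_force"],1),"open",round(float(s["opening"]),3))
E
python3 go.py .6054 -.2423 .150 -95.6
```

```text
clock 3.73 pos [ 0.655  -0.1878  0.1679] psi -95.1 q7 -1.05
shift [-0.0446  0.0587  0.018 ] turn [0.    0.001 0.009] F [-0.1 -0.4  0.2] open 1.002
```

Emit:
servo_tool --translation '[[-0.011,0.015,0.004],[-0.011,0.015,0.004],[-0.011,0.015,0.004],[-0.0115,0.0137,0.006],[0,0,0]]' --turn '[[0,0,0.009],[0,0.001,0],[0,0,0],[0,0,0],[0,0,0]]'

```text
clock: 4.35
tool_pos: [0.6033, -0.2443, 0.1504]
eef_rot: [0.999, -0.052, -0.0, 0.0]
contact_force: [0.1, 0.4, 0.4]
opening: 1.003
finger_force: 0.0
```

```bash
python3 go.py .6054 -.2423 .0765 -95.6
python3 - <<'E'
from plant import optics
from h import *
d=optics.snapshot("wrist");w=d["img"]
s=optics.snapshot("side")["img"][180:320,290:450]
cv2.imwrite("pics/w1.png",np.hstack([w[:,:,::-1],cv2.copyMakeBorder(cv2.resize(s,(280,245)),0,139,0,0,0)[:,:,::-1]]))
E
```

```text
clock 4.35 pos [ 0.6033 -0.2443  0.1504] psi -95.94 q7 -0.93
shift [ 0.0019 -0.0023  0.0739] turn [ 0.     0.001 -0.006] F [0.1 0.4 0.4] open 1.003
```

View pics/w1.png

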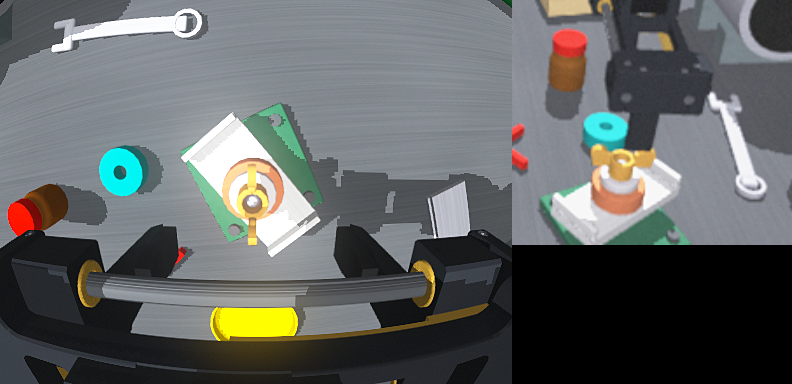

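The wrist view shows the wing nut at about (252,205), centred between the fingers, with the wings across the closing line. Descending.

Emit:
servo_tool --translation '[[0.001,-0.001,0.013],[0.0009,-0.0013,0.015],[0,0,0.015],[0,0,0.015],[0,0,0.01],[0,0,0.005],[0,0,0],[0,0,0]]' --turn '[[0,0.001,-0.006],[0,0,0],[0,0,0],[0,0,0],[0,0,0],[0,0,0],[0,0,0],[0,0,0]]'

```text
clock: 5.45
tool_pos: [0.6079, -0.2404, 0.0782]
eef_rot: [0.999, -0.047, 0.001, 0.0]
contact_force: [-0.3, 0.1, -0.6]
opening: 0.999
finger_force: 0.0
```

```bash
python3 go.py .6054 -.2423 .0765 -95.6
```

```text
clock 5.45 pos [ 0.6079 -0.2404  0.0782] psi -95.4 q7 -0.89
shift [-0.0023  0.0021  0.0017] turn [ 0.    -0.003  0.003] F [-0.3  0.1 -0.6] open 0.999
```

Emit:
servo_tool --translation '[[0,0,0],[0,0,0]]' --turn '[[0,0,0],[0,0,0]]'

```text
clock: 5.7
tool_pos: [0.6078, -0.2402, 0.078]
eef_rot: [0.999, -0.047, 0.001, 0.0]
contact_force: [-0.1, 0.4, -0.1]
opening: 0.999
finger_force: 0.0
```

```bash
python3 go.py .6054 -.2423 .0765 -95.6
```

```text
clock 5.7 pos [ 0.6078 -0.2402  0.078 ] psi -95.39 q7 -0.89
shift [-0.0022  0.0023  0.0015] turn [ 0.    -0.003  0.004] F [-0.1  0.4 -0.1] open 0.999
```

Emit:
servo_tool --translation '[[-0.0022,0.0023,0.001],[0,0,0],[0,0,0],[0,0,0]]' --turn '[[0,-0.003,0.003],[0,0,0],[0,0,0],[0,0,0]]'

```text
clock: 6.2
tool_pos: [0.6052, -0.2422, 0.0766]
eef_rot: [0.999, -0.049, -0.001, -0.0]
contact_force: [-0.4, -0.8, 0.2]
opening: 1.0
finger_force: 0.0
```

```bash
python3 go.py .6054 -.2423 .077 -95.6
```

```text
clock 6.2 pos [ 0.6052 -0.2422  0.0766] psi -95.57 q7 -0.89
shift [ 0.0002  0.0001 -0.0004] turn [-0.     0.001  0.001] F [-0.4 -0.8  0.2] open 1.0
```

Position is good, so I'll grip and lift.

Emit:
servo_tool --translation '[[0,0,0],[0,0,0],[0,0,0],[0,0,0],[0,0,0],[0,0,0],[0,0,0],[0,0,0]]' --turn '[[0,0,0],[0,0,0],[0,0,0],[0,0,0],[0,0,0],[0,0,0],[0,0,0],[0,0,0]]' --grip 0.1 --grip_force 20

```text
clock: 7.2
tool_pos: [0.6052, -0.2422, 0.0767]
eef_rot: [0.999, -0.049, -0.0, -0.0]
contact_force: [0.1, 0.4, 0.4]
opening: 0.255
finger_force: 20.0
```

Emit:
servo_tool --translation '[[0,0,-0.005],[0,0,-0.01],[0,0,-0.012],[0,0,-0.012],[0,0,-0.012],[0,0,-0.012],[0,0,-0.012],[0,0,-0.005],[0,0,0],[0,0,0]]' --turn '[[0,0,0],[0,0,0],[0,0,0],[0,0,0],[0,0,0],[0,0,0],[0,0,0],[0,0,0],[0,0,0],[0,0,0]]'

```text
clock: 8.45
tool_pos: [0.605, -0.242, 0.1562]
eef_rot: [0.999, -0.049, -0.001, -0.0]
contact_force: [-1.4, 0.3, -1.3]
opening: 0.261
finger_force: 20.0
```

```bash
python3 go.py .417 -.222 .15 -95.6
```

```text
clock 8.45 pos [ 0.605  -0.242   0.1562] psi -95.57 q7 -0.93
shift [-0.189  -0.0017  0.0065] turn [-0.     0.002  0.001] F [-1.4  0.3 -1.3] open 0.261
```

Emit:
servo_tool --translation '[[-0.015,0,0],[-0.03,0,0],[-0.035,0,0],[-0.035,-0.001,0.005],[-0.035,-0.001,0.015],[-0.025,0,0.02],[-0.014,0,0.02],[0,0,0.01],[0,0,0],[0,0,0]]' --turn '[[0,0.002,0],[0,0,0],[0,0,0],[0,0,0],[0,0,0],[0,0,0],[0,0,0],[0,0,0],[0,0,0],[0,0,0]]'

```text
clock: 9.7
tool_pos: [0.4186, -0.2222, 0.0868]
eef_rot: [0.999, -0.048, 0.001, 0.0]
contact_force: [-1.0, -0.8, -1.1]
opening: 0.261
finger_force: 20.0
```

```bash
python3 go.py .417 -.222 .03 -95.6
python3 - <<'E'
from plant import optics
from h import *
s=optics.snapshot("side")["img"][200:380,150:410]
cv2.imwrite("pics/s2.png",cv2.resize(s,None,fx=2.5,fy=2.5)[:,:,::-1])
E
```

```text
clock 9.7 pos [ 0.4186 -0.2222  0.0868] psi -95.53 q7 -0.65
shift [-0.0018 -0.0001  0.0568] turn [ 0.001 -0.003  0.001] F [-1.  -0.8 -1.1] open 0.261
```

View pics/s2.png

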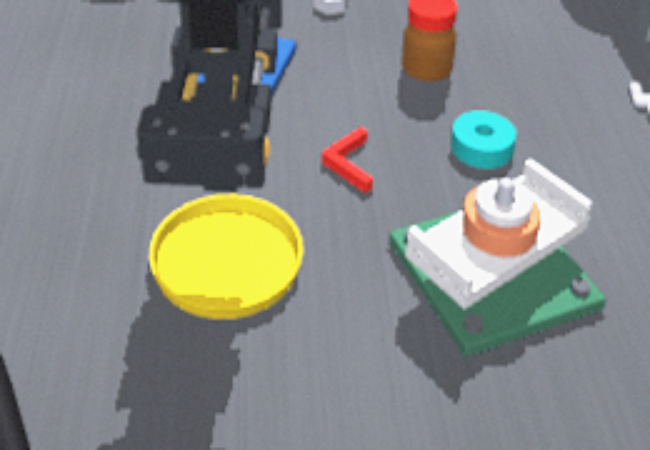

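The side view shows the stud with washer, spacer and bracket left in place. The wing nut is held, hidden behind the gripper. Lowering into the dish.

Emit:
servo_tool --translation '[[-0.0018,0,0.012],[0,0,0.015],[0,0,0.015],[0,0,0.012],[0,0,0.005],[0,0,0],[0,0,0],[0,0,0]]' --turn '[[0.001,-0.003,0.001],[0,0,0],[0,0,0],[0,0,0],[0,0,0],[0,0,0],[0,0,0],[0,0,0]]'

```text
clock: 10.75
tool_pos: [0.4158, -0.2218, 0.0279]
eef_rot: [0.999, -0.049, -0.001, -0.0]
contact_force: [-0.3, -0.3, -0.5]
opening: 0.258
finger_force: 20.0
```

```bash
python3 go.py .417 -.222 .0070 -95.6
```

```text
clock 10.75 pos [ 0.4158 -0.2218  0.0279] psi -95.62 q7 -0.61
shift [0.0013 0.0001 0.0209] turn [-0.001  0.001 -0.   ] F [-0.3 -0.3 -0.5] open 0.258
```

Emit:
servo_tool --translation '[[0.0012,0,0.007],[0,0,0.006],[0,0,0.004],[0,0,0.002],[0,0,0],[0,0,0],[0,0,0]]' --turn '[[-0.001,0.001,0],[0,0,0],[0,0,0],[0,0,0],[0,0,0],[0,0,0],[0,0,0]]'

```text
clock: 11.62
tool_pos: [0.4168, -0.2218, 0.0086]
eef_rot: [0.999, -0.049, -0.0, 0.0]
contact_force: [0.1, 0.4, -0.2]
opening: 0.255
finger_force: 20.0
```

```bash
python3 go.py .417 -.222 .0068 -95.6
```

```text
clock 11.62 pos [ 0.4168 -0.2218  0.0086] psi -95.62 q7 -0.59
shift [0.0002 0.0001 0.0018] turn [ 0.     0.001 -0.   ] F [ 0.1  0.4 -0.2] open 0.255
```

Emit:
servo_tool --translation '[[0,0,0.001],[0,0,0.001],[0,0,0],[0,0,0]]' --turn '[[0,0,0],[0,0,0],[0,0,0],[0,0,0]]'

```text
clock: 12.12
tool_pos: [0.4167, -0.2218, 0.0066]
eef_rot: [0.999, -0.049, -0.0, -0.0]
contact_force: [-0.2, 0.2, 1.1]
opening: 0.259
finger_force: 20.0
```

Emit:
servo_tool --translation '[[0,0,0.0005],[0,0,0],[0,0,0]]' --turn '[[0,0,0],[0,0,0],[0,0,0]]'

```text
clock: 12.5
tool_pos: [0.4168, -0.2218, 0.0065]
eef_rot: [0.999, -0.049, -0.0, -0.0]
contact_force: [-0.8, -0.1, 7.1]
opening: 0.258
finger_force: 20.0
```

It's seated: contact at the expected height. Opening only partway (inside the dish wall) and rising.

Emit:
servo_tool --translation '[[0,0,0],[0,0,0],[0,0,0],[0,0,-0.005],[0,0,-0.015],[0,0,-0.03],[0,0,-0.04],[0,0,-0.04],[0,0,-0.02],[0,0,0]]' --turn '[[0,0,0],[0,0,0],[0,0,0],[0,0,0],[0,0,0],[0,0,0],[0,0,0],[0,0,0],[0,0,0],[0,0,0]]' --grip 0.5

```text
clock: 13.75
tool_pos: [0.4176, -0.222, 0.1573]
eef_rot: [0.999, -0.049, 0.001, 0.001]
contact_force: [-0.2, 0.6, 0.1]
opening: 0.501
finger_force: 0.0
```

Emit:
servo_tool --translation '[[0.02,0.001,0],[0.035,0.001,0],[0.04,0.001,0],[0.04,0,0],[0.034,0,0],[0.018,0,0],[0,0,0],[0,0,0]]' --turn '[[0,0,0],[0,0,0],[0,0,0],[0,0,0],[0,0,0],[0,0,0],[0,0,0],[0,0,0]]' --grip 1

```text
clock: 14.75
tool_pos: [0.601, -0.2431, 0.1548]
eef_rot: [0.999, -0.05, -0.002, -0.001]
contact_force: [-0.9, -1.5, 0.5]
opening: 0.996
finger_force: 0.0
```

Emit:
servo_tool --translation '[[0,0,0],[0,0,0],[0,0,0],[0,0,0],[0,0,0],[0,0,0],[0,0,0]]' --turn '[[0,0,-0.12],[0,0,-0.14],[0,0,-0.14],[0,0,-0.14],[0,0,-0.14],[0,0,0],[0,0,0]]'

```text
clock: 15.62
tool_pos: [0.602, -0.2432, 0.1558]
eef_rot: [0.958, 0.285, -0.001, -0.0]
contact_force: [-0.3, 0.6, -0.5]
opening: 1.0
finger_force: 0.0
```

```bash
python3 go.py .6054 -.2423 .0675 -56.3
python3 - <<'E'
from plant import optics
from h import *
d=optics.snapshot("top");cv2.imwrite("pics/t3.png",cv2.resize(d["img"][90:260,300:460],None,fx=3,fy=3)[:,:,::-1])
X=cloud(d);H=hsv(d)
m=near(362,224,26)&(X[...,2]>.017)&(X[...,2]<.045);P=X[m];print(len(P),P.mean(0),rect(P),axis(P),np.percentile(P[:,2],[50,98]))
d=optics.snapshot("side");X=cloud(d);m=near(240,295,40)&(X[...,2]>.02)&(X[...,2]<.045);P=X[m];print(len(P),P.mean(0),rect(P),axis(P),np.percentile(P[:,2],[50,98]))
E
```

```text
clock 15.62 pos [ 0.602  -0.2432  0.1558] psi -56.83 q7 -0.37
shift [0.0034 0.0012 0.0883] turn [-0.001  0.001 -0.009] F [-0.3  0.6 -0.5] open 1.0<stdin>:5: RuntimeWarning: Mean of empty slice.
  ret = um.true_divide(
h.py:15: RuntimeWarning: Mean of empty slice.
  Q=P[:,:2]-P[:,:2].mean(0); w,V=np.linalg.eigh(Q.T@Q); return np.degrees(np.arctan2(V[1,1],V[0,1]))%180
Traceback (most recent call last):
IndexError: index -1 is out of bounds for axis 0 with size 0
```

View pics/t3.png

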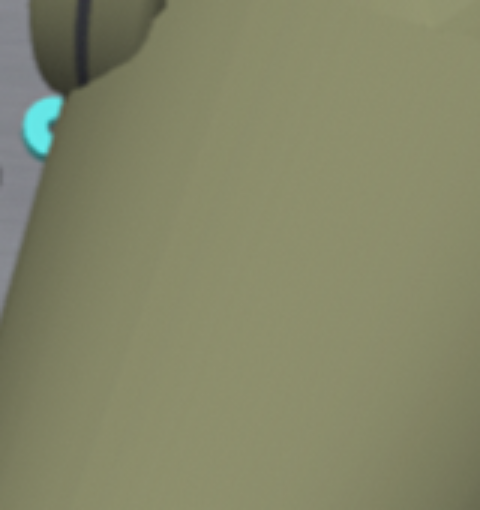

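The arm fills the top view here, hiding the dish. I'll check the wing nut with the side camera while descending to the washer.

Emit:
servo_tool --translation '[[0.0034,0.0012,0.015],[0,0,0.02],[0,0,0.02],[0,0,0.013],[0,0,0.005],[0,0,0],[0,0,0],[0,0,0]]' --turn '[[-0.001,0.001,-0.009],[0,0,0],[0,0,0],[0,0,0],[0,0,0],[0,0,0],[0,0,0],[0,0,0]]'

```text
clock: 16.68
tool_pos: [0.6066, -0.2425, 0.0835]
eef_rot: [0.957, 0.291, 0.001, 0.0]
contact_force: [0.5, 0.5, 0.3]
opening: 1.0
finger_force: 0.0
```

```bash
python3 go.py .6054 -.2423 .0665 -56.3
python3 - <<'E'
from plant import optics
from h import *
d=optics.snapshot("side");cv2.imwrite("pics/s3.png",cv2.resize(d["img"][190:350,180:410],None,fx=3,fy=3)[:,:,::-1])
X=cloud(d);m=near(240,295,40)&(X[...,2]>.02)&(X[...,2]<.045);P=X[m]
if len(P):print(len(P),P.mean(0),rect(P),axis(P),np.percentile(P[:,2],[50,98]))
E
```

```text
clock 16.68 pos [ 0.6066 -0.2425  0.0835] psi -56.15 q7 -0.34
shift [-0.0009 -0.0008  0.017 ] turn [ 0.001 -0.001  0.003] F [0.5 0.5 0.3] open 1.0
229 [ 0.4172517  -0.22335236  0.0265041 ] (array([ 417.4, -222.9]), array([56.2, 24.1]), 14.2) 174.1783398649587 [0.02495496 0.03513048]
```

View pics/s3.png

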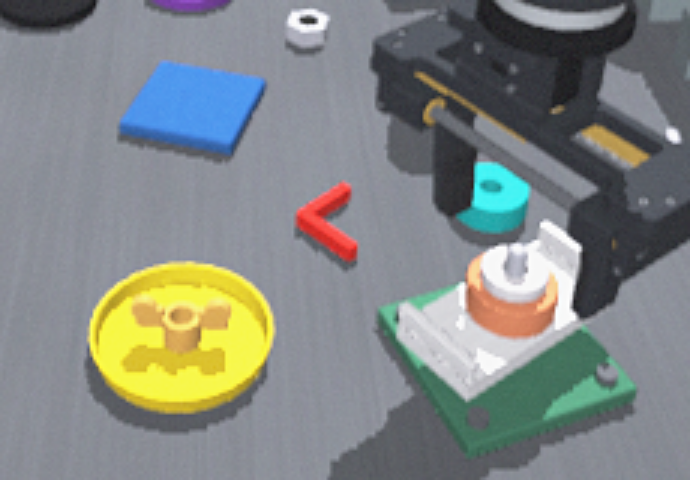

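The wing nut stands upright in the dish, centred at (417,−223) mm. The washer is on top of the stack between the open fingers.

Emit:
servo_tool --translation '[[-0.0009,-0.0008,0.006],[0,0,0.006],[0,0,0.004],[0,0,0],[0,0,0],[0,0,0]]' --turn '[[0.001,-0.001,0.003],[0,0,0],[0,0,0],[0,0,0],[0,0,0],[0,0,0]]'

```text
clock: 17.48
tool_pos: [0.6051, -0.2422, 0.067]
eef_rot: [0.957, 0.29, -0.0, -0.0]
contact_force: [-0.4, -0.4, -0.1]
opening: 0.998
finger_force: 0.0
```

```bash
python3 go.py .6054 -.2423 .0665 -56.3
```

```text
clock 17.48 pos [ 0.6051 -0.2422  0.067 ] psi -56.32 q7 -0.34
shift [0.0002 0.0002 0.0005] turn [-0.     0.001 -0.   ] F [-0.4 -0.4 -0.1] open 0.998
```

Emit:
servo_tool --translation '[[0,0,0.0005],[0,0,0],[0,0,0],[0,0,0],[0,0,0],[0,0,0],[0,0,0],[0,0,0]]' --turn '[[0,0,0],[0,0,0],[0,0,0],[0,0,0],[0,0,0],[0,0,0],[0,0,0],[0,0,0]]' --grip 0.25 --grip_force 20

```text
clock: 18.48
tool_pos: [0.605, -0.2422, 0.0663]
eef_rot: [0.957, 0.29, -0.0, -0.0]
contact_force: [1.0, 0.3, 0.4]
opening: 0.423
finger_force: 20.0
```

Emit:
servo_tool --translation '[[0,0,-0.004],[0,0,-0.008],[0,0,-0.012],[0,0,-0.012],[0,0,-0.012],[0,0,-0.01],[0,0,-0.007],[0,0,0],[0,0,0]]' --turn '[[0,0,0],[0,0,0],[0,0,0],[0,0,0],[0,0,0],[0,0,0],[0,0,0],[0,0,0],[0,0,0]]'

```text
clock: 19.6
tool_pos: [0.6048, -0.2419, 0.1309]
eef_rot: [0.957, 0.29, -0.001, -0.0]
contact_force: [-0.1, 0.2, -0.9]
opening: 0.425
finger_force: 20.0
```

```bash
python3 go.py .424 .0148 .13 -56.3
python3 - <<'E'
from plant import optics
from h import *
d=optics.snapshot("side");cv2.imwrite("pics/s4.png",cv2.resize(d["img"][190:350,270:430],None,fx=3,fy=3)[:,:,::-1])
E
```

```text
clock 19.6 pos [ 0.6048 -0.2419  0.1309] psi -56.31 q7 -0.36
shift [-0.008  -0.3139  0.0014] turn [-0.001  0.001 -0.   ] F [-0.1  0.2 -0.9] open 0.425
```

View pics/s4.png

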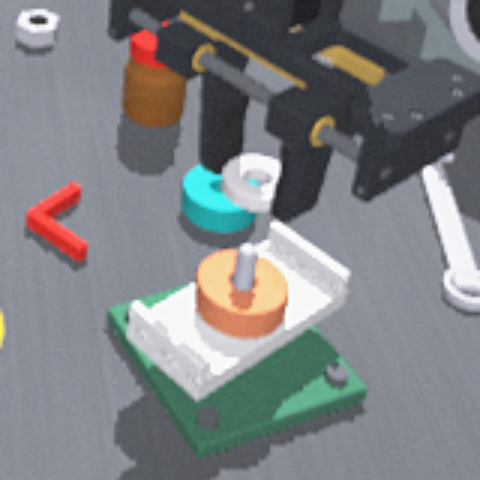

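The washer is held level at about (255,180) in the crop; spacer and bracket stayed put. Moving to the blue pad.

Emit:
servo_tool --translation '[[-0.001,-0.015,0],[-0.001,-0.03,0],[-0.001,-0.04,0],[-0.001,-0.045,0],[-0.001,-0.045,0],[-0.001,-0.045,0],[-0.001,-0.04,0.01],[-0.001,-0.032,0.02],[0,-0.0219,0.025],[0,0,0.02]]' --turn '[[0,0,0],[0,0,0],[0,0,0],[0,0,0],[0,0,0],[0,0,0],[0,0,0],[0,0,0],[0,0,0],[0,0,0]]'

```text
clock: 20.9
tool_pos: [0.4242, 0.0165, 0.057]
eef_rot: [0.957, 0.291, -0.003, -0.002]
contact_force: [7.3, -5.6, -1.4]
opening: 0.427
finger_force: 20.0
```

Emit:
servo_tool --translation '[[0,0,0.01],[0,0,0.005],[0,0,0],[0,0,0],[0,0,0]]' --turn '[[0,0,0],[0,0,0],[0,0,0],[0,0,0],[0,0,0]]'

```text
clock: 21.52
tool_pos: [0.4293, 0.0148, 0.0465]
eef_rot: [0.957, 0.289, -0.005, -0.001]
contact_force: [-0.6, -0.0, -1.4]
opening: 0.424
finger_force: 20.0
```

```bash
python3 go.py .424 .0148 .0163 -56.3
```

```text
clock 21.52 pos [0.4293 0.0148 0.0465] psi -56.41 q7 -0.12
shift [-0.0042 -0.0027  0.0302] turn [-0.005  0.008 -0.002] F [-0.6 -0.  -1.4] open 0.424
```

Emit:
servo_tool --translation '[[-0.004,-0.0025,0.008],[0,0,0.008],[0,0,0.006],[0,0,0.003],[0,0,0],[0,0,0],[0,0,0]]' --turn '[[-0.005,0.008,-0.002],[0,0,0],[0,0,0],[0,0,0],[0,0,0],[0,0,0],[0,0,0]]'

```text
clock: 22.4
tool_pos: [0.4349, 0.0151, 0.0307]
eef_rot: [0.957, 0.291, -0.01, -0.003]
contact_force: [0.0, -0.0, -1.2]
opening: 0.425
finger_force: 20.0
```

```bash
python3 go.py .424 .0148 .0163 -56.3; python3 -c "
from plant import r;print(r.get_state()['q'].round(2))"
```

```text
clock 22.4 pos [0.4349 0.0151 0.0307] psi -56.22 q7 -0.12
shift [-0.0089 -0.0057  0.0146] turn [-0.011  0.018  0.002] F [ 0.  -0.  -1.2] open 0.425
[-0.17  0.89  0.04  2.25 -1.    0.04 -0.12]
```

Joints 5 and 6 are at their limits (q5=−1, q6=0.04): the wrist needs its flipped branch (q5 near π) this close in. I'll raise, then turn the tool half round (the same grasp) so that q5 swings positive.

Emit:
servo_tool --translation '[[0,0,-0.01],[0,0,-0.02],[0,0,-0.02],[0,0,-0.01],[0,0,0],[0,0,0]]' --turn '[[0,0,0],[0,0,0],[0,0,0],[0,0,0],[0,0,-0.1],[0,0,-0.15]]'

```text
clock: 23.15
tool_pos: [0.4361, 0.0153, 0.0908]
eef_rot: [0.912, 0.41, -0.01, -0.004]
contact_force: [0.4, -0.1, -1.7]
opening: 0.424
finger_force: 20.0
```

Emit:
servo_tool --translation '[[0,0,0],[0,0,0],[0,0,0],[0,0,0],[0,0,0],[0,0,0],[0,0,0],[0,0,0],[0,0,0],[0,0,0]]' --turn '[[0,0,-0.15],[0,0,-0.15],[0,0,-0.15],[0,0,-0.15],[0,0,-0.15],[0,0,-0.15],[0,0,-0.15],[0,0,-0.15],[0,0,-0.1],[0,0,0]]'

```text
clock: 24.4
tool_pos: [0.4361, 0.0151, 0.0907]
eef_rot: [0.481, 0.877, -0.005, -0.009]
contact_force: [-0.5, -0.7, -0.7]
opening: 0.424
finger_force: 20.0
```

```bash
python3 go.py .424 .0148 .07 123.7; python3 -c "
from plant import r;print(r.get_state()['q'].round(2))"
```

```text
clock 24.4 pos [0.4361 0.0151 0.0907] psi 32.55 q7 0.66
shift [ 0.006  -0.0099  0.0209] turn [-0.005 -0.023 -1.591] F [-0.5 -0.7 -0.7] open 0.424
[-0.17  0.76  0.06  2.23 -0.23  0.18  0.66]
```

Emit:
servo_tool --translation '[[0,0,0],[0,0,0],[0,0,0],[0,0,0],[0,0,0],[0,0,0],[0,0,0],[0,0,0],[0,0,0],[0,0,0]]' --turn '[[0,0,-0.1],[0,0,-0.17],[0,0,-0.17],[0,0,-0.17],[0,0,-0.17],[0,0,-0.17],[0,0,-0.17],[0,0,-0.1],[0,0,0],[0,0,0]]'

```text
clock: 25.65
tool_pos: [0.4361, 0.0151, 0.0906]
eef_rot: [-0.108, 0.994, 0.001, -0.011]
contact_force: [-0.6, 0.3, -0.9]
opening: 0.425
finger_force: 20.0
```

```bash
python3 go.py .424 .0148 .06 102; python3 -c "
from plant import r;print(r.get_state()['q'].round(2))"
```

```text
clock 25.65 pos [0.4361 0.0151 0.0906] psi 102.35 q7 1.29
shift [0.0113 0.0022 0.0308] turn [ 0.004 -0.021  0.006] F [-0.6  0.3 -0.9] open 0.425
[-0.07  0.75 -0.1   2.22  0.35  0.2   1.29]
```

Emit:
servo_tool --translation '[[0.004,0.001,0.004],[0.004,0.001,0.004],[0.0033,0,0.004],[0,0,0.004],[0,0,0.004],[0,0,0.004],[0,0,0.004],[0,0,0.003],[0,0,0],[0,0,0]]' --turn '[[0.001,-0.007,0.002],[0.001,-0.007,0.002],[0.002,-0.007,0.002],[0,0,0],[0,0,0],[0,0,0],[0,0,0],[0,0,0],[0,0,0],[0,0,0]]'

```text
clock: 26.9
tool_pos: [0.4248, 0.0145, 0.0605]
eef_rot: [-0.106, 0.994, -0.0, -0.0]
contact_force: [0.5, 1.2, -1.0]
opening: 0.42
finger_force: 20.0
```

```bash
python3 go.py .424 .0148 .04 102; python3 -c "
from plant import r;print(r.get_state()['q'].round(2))"
```

```text
clock 26.9 pos [0.4248 0.0145 0.0605] psi 102.13 q7 0.95
shift [0.0007 0.0004 0.0205] turn [ 0.    -0.001  0.002] F [ 0.5  1.2 -1. ] open 0.42
[-0.12  0.82 -0.04  2.29  0.69  0.04  0.95]
```

Emit:
servo_tool --translation '[[0,0,0.002],[0,0,0.002],[0,0,0.002],[0,0,0.002],[0,0,0.002],[0,0,0.002],[0,0,0.002],[0,0,0.002],[0,0,0.002],[0,0,0.002]]' --turn '[[0,0,0],[0,0,0],[0,0,0],[0,0,0],[0,0,0],[0,0,0],[0,0,0],[0,0,0],[0,0,0],[0,0,0]]'

```text
clock: 28.15
tool_pos: [0.4247, 0.0145, 0.0404]
eef_rot: [-0.106, 0.994, -0.0, -0.0]
contact_force: [0.0, 0.0, -0.1]
opening: 0.425
finger_force: 20.0
```

```bash
python3 go.py .424 .0148 .0173 102; python3 -c "
from plant import r;print(r.get_state()['q'].round(2))"
```

```text
clock 28.15 pos [0.4247 0.0145 0.0404] psi 102.14 q7 0.01
shift [0.0006 0.0005 0.0231] turn [-0.    -0.001  0.002] F [ 0.   0.  -0.1] open 0.425
[-0.04  0.87 -0.16  2.29  1.62  0.13  0.01]
```

The flip works and the tool is vertical. Continuing down.

Emit:
servo_tool --translation '[[0.0006,0.0005,0.003],[0,0,0.004],[0,0,0.004],[0,0,0.004],[0,0,0.004],[0,0,0.004],[0,0,0],[0,0,0],[0,0,0]]' --turn '[[0,-0.001,0.002],[0,0,0],[0,0,0],[0,0,0],[0,0,0],[0,0,0],[0,0,0],[0,0,0],[0,0,0]]'

```text
clock: 29.28
tool_pos: [0.4241, 0.0149, 0.0176]
eef_rot: [-0.105, 0.994, -0.0, 0.0]
contact_force: [1.3, 0.6, -1.8]
opening: 0.42
finger_force: 20.0
```

```bash
python3 go.py .424 .0148 .0143 102
```

```text
clock 29.27 pos [0.4241 0.0149 0.0176] psi 102.05 q7 -0.15
shift [ 0.0002 -0.0001  0.0033] turn [-0.     0.001  0.001] F [ 1.3  0.6 -1.8] open 0.42
```

Emit:
servo_tool --translation '[[0,0,0.002],[0,0,0.0012],[0,0,0],[0,0,0]]' --turn '[[0,0,0],[0,0,0],[0,0,0],[0,0,0]]'

```text
clock: 29.78
tool_pos: [0.424, 0.0149, 0.0142]
eef_rot: [-0.105, 0.994, 0.0, 0.0]
contact_force: [0.2, 0.7, -0.1]
opening: 0.423
finger_force: 20.0
```

Emit:
servo_tool --translation '[[0,0,0.0005],[0,0,0],[0,0,0]]' --turn '[[0,0,0],[0,0,0],[0,0,0]]'

```text
clock: 30.15
tool_pos: [0.4241, 0.0149, 0.0141]
eef_rot: [-0.105, 0.994, -0.0, 0.0]
contact_force: [-0.4, -1.2, 4.6]
opening: 0.426
finger_force: 20.0
```

Emit:
servo_tool --translation '[[0,0,0],[0,0,0],[0,0,0],[0,0,0],[0,0,-0.003],[0,0,-0.006],[0,0,-0.008],[0,0,-0.008],[0,0,-0.008],[0,0,-0.008]]' --turn '[[0,0,0],[0,0,0],[0,0,0],[0,0,0],[0,0,0],[0,0,0],[0,0,0],[0,0,0],[0,0,0],[0,0,0]]' --grip 0.75

```text
clock: 31.4
tool_pos: [0.4244, 0.0153, 0.0556]
eef_rot: [-0.105, 0.994, -0.0, 0.001]
contact_force: [-0.3, 0.1, 0.0]
opening: 0.749
finger_force: 0.0
```

Emit:
servo_tool --translation '[[0,0,-0.008],[0,0,-0.008],[0,0,-0.012],[0,0,-0.015],[0,0,-0.02],[0,0,-0.02],[0,0,-0.02],[0,0,0],[0,0,0]]' --turn '[[0,0,0],[0,0,0],[0,0,0],[0,0,0],[0,0,0],[0,0,0.1],[0,0,0.15],[0,0,0.15],[0,0,0]]'

```text
clock: 32.52
tool_pos: [0.4241, 0.0149, 0.1583]
eef_rot: [0.094, 0.996, -0.0, 0.001]
contact_force: [0.3, 0.0, -0.9]
opening: 0.751
finger_force: 0.0
```

```bash
python3 go.py .6054 -.2423 .15 102; python3 -c "
from plant import r;print(r.get_state()['q'].round(2))"
```

```text
clock 32.52 pos [0.4241 0.0149 0.1583] psi 79.21 q7 0.49
shift [-0.2262 -0.2187  0.0088] turn [-0.001  0.002 -0.398] F [ 0.3  0.  -0.9] open 0.751
[ 0.18  0.63 -0.5   2.22  0.71  0.45  0.49]
```

```bash
cat > plan.py <<'E'
# rows for a straight, smooth move to x y z psi in n rows, turning the long way given by total turn about tool z
import sys,numpy as np
from plant import r
from scipy.spatial.transform import Rotation as Ro
x,y,z,turn,n=map(float,sys.argv[1:6]);n=int(n)
s=r.get_state();M=Ro.from_quat(s["eef_rot"]).as_matrix();y0=np.arctan2(M[1,1],M[0,1])
t=np.linspace(0,1,n+1);t=t+.8*(-np.sin(2*np.pi*t)/(2*np.pi))
D=np.array([x,y,z])-s["tool_pos"]
for i in range(n):
    p=y0-turn*t[i];d=D*(t[i+1]-t[i])
    print(np.round([-np.sin(p)*d[0]+np.cos(p)*d[1],np.cos(p)*d[0]+np.sin(p)*d[1],-d[2],turn*(t[i+1]-t[i])],3).tolist())
E
python3 plan.py .6054 -.2423 .12 2.365 20
python3 - <<'E'
from plant import optics
from h import *
for n,s in(("top",(260,209,28)),("side",(245,226,25))):
    d=optics.snapshot(n);X=cloud(d)
    m=near(*s)&(X[...,2]>.0175)&(X[...,2]<.026);P=X[m]
    print(n,len(P),P.mean(0) if len(P) else 0,rect(P) if len(P)>5 else 0)
cv2.imwrite("pics/s5.png",cv2.resize(d["img"][180:350,190:410],None,fx=2.5,fy=2.5)[:,:,::-1])
E
```

```text
[-0.002, -0.002, 0.0, 0.025]
[-0.003, -0.003, 0.001, 0.034]
[-0.005, -0.004, 0.001, 0.052]
[-0.008, -0.006, 0.001, 0.075]
[-0.012, -0.008, 0.002, 0.104]
[-0.016, -0.008, 0.002, 0.133]
[-0.02, -0.007, 0.003, 0.161]
[-0.024, -0.005, 0.003, 0.185]
[-0.027, 0.0, 0.003, 0.202]
[-0.028, 0.006, 0.003, 0.211]
[-0.026, 0.011, 0.003, 0.211]
[-0.022, 0.016, 0.003, 0.202]
[-0.017, 0.018, 0.003, 0.185]
[-0.011, 0.018, 0.003, 0.161]
[-0.007, 0.016, 0.002, 0.133]
[-0.004, 0.013, 0.002, 0.104]
[-0.002, 0.01, 0.001, 0.075]
[-0.001, 0.007, 0.001, 0.052]
[-0.0, 0.005, 0.001, 0.034]
[0.0, 0.003, 0.0, 0.025]
top 154 [0.41928715 0.01479486 0.02079559] (array([419.4,  14.9]), array([32.6, 34.7]), 6.0)
side 119 [0.42246067 0.01195782 0.02025078] (array([422.7,  13.6]), array([34.2, 38.5]), 12.8)
```

View pics/s5.png

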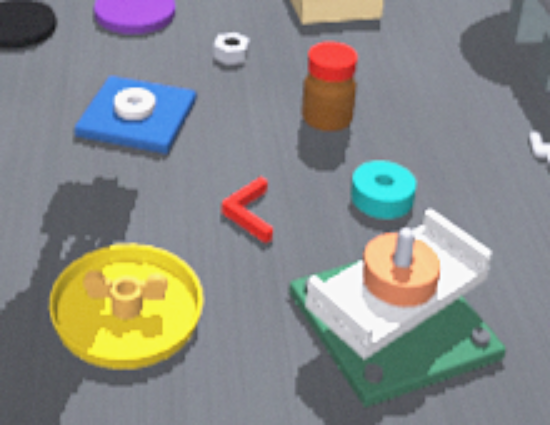

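The washer lies flat on the blue pad at about (421,14.5) mm, within 3 mm of its middle; spacer and bracket are untouched. Re-planning with gentler rows.

```bash
sed -i 's/t+.8\*/t+.5*/' plan.py; python3 plan.py .6054 -.2423 .12 2.365 20
```

```text
[-0.006, -0.006, 0.001, 0.06]
[-0.007, -0.006, 0.001, 0.066]
[-0.008, -0.006, 0.001, 0.077]
[-0.01, -0.007, 0.001, 0.092]
[-0.013, -0.007, 0.002, 0.109]
[-0.016, -0.006, 0.002, 0.127]
[-0.019, -0.005, 0.002, 0.145]
[-0.021, -0.002, 0.003, 0.16]
[-0.023, 0.001, 0.003, 0.171]
[-0.023, 0.006, 0.003, 0.176]
[-0.022, 0.009, 0.003, 0.176]
[-0.019, 0.013, 0.003, 0.171]
[-0.015, 0.015, 0.003, 0.16]
[-0.012, 0.015, 0.002, 0.145]
[-0.008, 0.015, 0.002, 0.127]
[-0.005, 0.013, 0.002, 0.109]
[-0.003, 0.012, 0.001, 0.092]
[-0.002, 0.01, 0.001, 0.077]
[-0.001, 0.009, 0.001, 0.066]
[-0.0, 0.008, 0.001, 0.06]
```

Emit:
servo_tool --translation '[[-0.006,-0.006,0.001],[-0.007,-0.006,0.001],[-0.008,-0.006,0.001],[-0.01,-0.007,0.001],[-0.013,-0.007,0.002],[-0.016,-0.006,0.002],[-0.019,-0.005,0.002],[-0.021,-0.002,0.003],[-0.023,0.001,0.003],[-0.023,0.006,0.003]]' --turn '[[0,0,0.06],[0,0,0.066],[0,0,0.077],[0,0,0.092],[0,0,0.109],[0,0,0.127],[0,0,0.145],[0,0,0.16],[0,0,0.171],[0,0,0.176]]' --grip 1

```text
clock: 33.88
tool_pos: [0.5148, -0.1176, 0.1386]
eef_rot: [0.637, 0.771, 0.0, 0.0]
contact_force: [0.0, 0.6, -0.1]
opening: 1.0
finger_force: 0.0
```

Emit:
servo_tool --translation '[[-0.022,0.009,0.003],[-0.019,0.013,0.003],[-0.015,0.015,0.003],[-0.012,0.015,0.002],[-0.008,0.015,0.002],[-0.005,0.013,0.002],[-0.003,0.012,0.001],[-0.002,0.01,0.001],[-0.001,0.009,0.001],[0,0.008,0.001]]' --turn '[[0,0,0.176],[0,0,0.171],[0,0,0.16],[0,0,0.145],[0,0,0.127],[0,0,0.109],[0,0,0.092],[0,0,0.077],[0,0,0.066],[0,0,0.06]]'

```text
clock: 35.12
tool_pos: [0.6053, -0.2461, 0.1196]
eef_rot: [0.958, 0.286, 0.0, 0.0]
contact_force: [-0.8, 1.1, -0.4]
opening: 0.999
finger_force: 0.0
```

Emit:
servo_tool --translation '[[0,0,0],[0,0,0],[0,0,0]]' --turn '[[0,0,0],[0,0,0],[0,0,0]]'

```text
clock: 35.5
tool_pos: [0.6051, -0.2447, 0.1199]
eef_rot: [0.957, 0.289, 0.0, -0.0]
contact_force: [-0.5, 0.3, -0.8]
opening: 1.001
finger_force: 0.0
```

```bash
python3 go.py .6054 -.2423 .0475 -56.3; python3 -c "
from plant import r;print(r.get_state()['q'].round(2))"
```

```text
clock 35.5 pos [ 0.6051 -0.2447  0.1199] psi -56.4 q7 -0.63
shift [ 0.0016 -0.0018  0.0724] turn [-0.    -0.    -0.002] F [-0.5  0.3 -0.8] open 1.001
[ 0.29  0.87  0.04  1.58 -0.05  0.69 -0.63]
```

Emit:
servo_tool --translation '[[0.0016,-0.0018,0.01],[0,0,0.015],[0,0,0.018],[0,0,0.015],[0,0,0.009],[0,0,0.004],[0,0,0],[0,0,0],[0,0,0]]' --turn '[[0,0,-0.002],[0,0,0],[0,0,0],[0,0,0],[0,0,0],[0,0,0],[0,0,0],[0,0,0],[0,0,0]]'

```text
clock: 36.62
tool_pos: [0.6059, -0.2429, 0.0494]
eef_rot: [0.957, 0.29, 0.001, 0.0]
contact_force: [0.2, 0.4, -1.0]
opening: 1.003
finger_force: 0.0
```

```bash
python3 go.py .6054 -.2423 .0475 -56.3
```

```text
clock 36.62 pos [ 0.6059 -0.2429  0.0494] psi -56.32 q7 -0.63
shift [-0.0001 -0.0008  0.0019] turn [ 0.001 -0.001 -0.   ] F [ 0.2  0.4 -1. ] open 1.003
```

Emit:
servo_tool --translation '[[0,-0.0008,0.0018],[0,0,0],[0,0,0]]' --turn '[[0.001,-0.001,0],[0,0,0],[0,0,0]]'

```text
clock: 37.0
tool_pos: [0.6051, -0.2421, 0.047]
eef_rot: [0.957, 0.29, -0.001, -0.0]
contact_force: [-0.9, 0.1, -0.9]
opening: 1.001
finger_force: 0.0
```

Emit:
servo_tool --translation '[[0,0,0],[0,0,0],[0,0,0],[0,0,0],[0,0,0],[0,0,0],[0,0,0]]' --turn '[[0,0,0],[0,0,0],[0,0,0],[0,0,0],[0,0,0],[0,0,0],[0,0,0]]' --grip 0.4 --grip_force 35

```text
clock: 37.88
tool_pos: [0.6052, -0.2422, 0.0471]
eef_rot: [0.957, 0.29, -0.0, -0.0]
contact_force: [0.8, -0.2, 0.2]
opening: 0.582
finger_force: 35.0
```

Emit:
servo_tool --translation '[[0,0,-0.004],[0,0,-0.008],[0,0,-0.014],[0,0,-0.016],[0,0,-0.016],[0,0,-0.014],[0,0,-0.012],[0,0,-0.006],[0,0,0],[0,0,0]]' --turn '[[0,0,0],[0,0,0],[0,0,0],[0,0,0],[0,0,0],[0,0,0],[0,0,0],[0,0,0],[0,0,0],[0,0,0]]'

```text
clock: 39.12
tool_pos: [0.6048, -0.2419, 0.1364]
eef_rot: [0.957, 0.29, -0.001, -0.001]
contact_force: [-1.5, 0.5, -3.7]
opening: 0.587
finger_force: 35.0
```

```bash
python3 go.py .421 .2102 .1 -56.3; python3 plan.py .421 .2102 .09 0 18
python3 - <<'E'
from plant import optics
from h import *
d=optics.snapshot("side");cv2.imwrite("pics/s6.png",cv2.resize(d["img"][190:350,270:430],None,fx=3,fy=3)[:,:,::-1])
E
```

```text
clock 39.12 pos [ 0.6048 -0.2419  0.1364] psi -56.32 q7 -0.63
shift [ 0.0978 -0.4781  0.0372] turn [-0.002  0.001 -0.   ] F [-1.5  0.5 -3.7] open 0.587
[0.003, -0.014, 0.001, 0.0]
[0.003, -0.015, 0.001, 0.0]
[0.004, -0.018, 0.002, 0.0]
[0.005, -0.022, 0.002, 0.0]
[0.005, -0.027, 0.003, 0.0]
[0.006, -0.031, 0.003, 0.0]
[0.007, -0.035, 0.003, 0.0]
[0.008, -0.038, 0.004, 0.0]
[0.008, -0.04, 0.004, 0.0]
[0.008, -0.04, 0.004, 0.0]
[0.008, -0.038, 0.004, 0.0]
[0.007, -0.035, 0.003, 0.0]
[0.006, -0.031, 0.003, 0.0]
[0.005, -0.027, 0.003, 0.0]
[0.005, -0.022, 0.002, 0.0]
[0.004, -0.018, 0.002, 0.0]
[0.003, -0.015, 0.001, 0.0]
[0.003, -0.014, 0.001, 0.0]
```

View pics/s6.png

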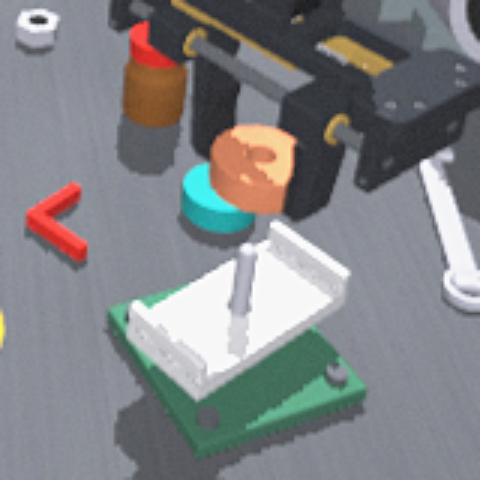

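The spacer is held level at (255,165) in the crop; the bracket is still on the boss. Moving to the purple pad.

Emit:
servo_tool --translation '[[0.003,-0.014,0],[0.003,-0.015,0],[0.004,-0.018,0],[0.005,-0.022,0],[0.005,-0.027,0],[0.006,-0.031,0],[0.007,-0.035,0],[0.008,-0.038,0],[0.008,-0.04,0],[0.008,-0.04,0]]' --turn '[[0,0,0],[0,0,0],[0,0,0],[0,0,0],[0,0,0],[0,0,0],[0,0,0],[0,0,0],[0,0,0],[0,0,0]]'

```text
clock: 40.42
tool_pos: [0.4963, 0.0248, 0.1375]
eef_rot: [0.957, 0.29, -0.0, -0.001]
contact_force: [0.7, 0.3, -3.2]
opening: 0.583
finger_force: 35.0
```

Emit:
servo_tool --translation '[[0.008,-0.038,0.002],[0.007,-0.035,0.004],[0.006,-0.031,0.006],[0.005,-0.027,0.008],[0.005,-0.022,0.01],[0.004,-0.018,0.008],[0.003,-0.015,0.005],[0.003,-0.012,0.003],[0,0,0],[0,0,0]]' --turn '[[0,0,0],[0,0,0],[0,0,0],[0,0,0],[0,0,0],[0,0,0],[0,0,0],[0,0,0],[0,0,0],[0,0,0]]'

```text
clock: 41.68
tool_pos: [0.4221, 0.2092, 0.0916]
eef_rot: [0.957, 0.289, -0.0, 0.0]
contact_force: [0.6, 0.1, -3.0]
opening: 0.585
finger_force: 35.0
```

```bash
python3 go.py .421 .2102 .018 -56.3; python3 -c "
from plant import r;print(r.get_state()['q'].round(2))"
```

```text
clock 41.67 pos [0.4221 0.2092 0.0916] psi -56.39 q7 -1.25
shift [-0.0004 -0.0014  0.0736] turn [-0.     0.001 -0.002] F [ 0.6  0.1 -3. ] open 0.585
[-0.62  0.77  0.09  2.15 -0.28  0.23 -1.25]
```

Emit:
servo_tool --translation '[[-0.0004,-0.0014,0.008],[0,0,0.01],[0,0,0.01],[0,0,0.01],[0,0,0.006],[0,0,0],[0,0,0]]' --turn '[[0,0.001,-0.002],[0,0,0],[0,0,0],[0,0,0],[0,0,0],[0,0,0],[0,0,0]]'

```text
clock: 42.55
tool_pos: [0.4207, 0.211, 0.0475]
eef_rot: [0.957, 0.291, 0.0, -0.0]
contact_force: [-0.8, -0.7, -2.4]
opening: 0.582
finger_force: 35.0
```

```bash
python3 go.py .421 .2102 .018 -56.3; python3 -c "
from plant import r;print(r.get_state()['q'].round(2))"
```

```text
clock 42.55 pos [0.4207 0.211  0.0475] psi -56.21 q7 -1.25
shift [-0.0002  0.0009  0.0295] turn [-0.001 -0.001  0.002] F [-0.8 -0.7 -2.4] open 0.582
[-0.59  0.86  0.05  2.16 -0.3   0.12 -1.25]
```

Emit:
servo_tool --translation '[[-0.0002,0.0009,0.006],[0,0,0.006],[0,0,0.006],[0,0,0.006],[0,0,0.004],[0,0,0],[0,0,0]]' --turn '[[-0.001,-0.001,0.002],[0,0,0],[0,0,0],[0,0,0],[0,0,0],[0,0,0],[0,0,0]]'

```text
clock: 43.42
tool_pos: [0.4209, 0.2101, 0.0194]
eef_rot: [0.957, 0.29, -0.0, 0.0]
contact_force: [-0.2, -0.2, -3.4]
opening: 0.583
finger_force: 35.0
```

```bash
python3 go.py .421 .2102 .0151 -56.3; python3 -c "
from plant import r;print(r.get_state()['q'].round(2))"
```

```text
clock 43.42 pos [0.4209 0.2101 0.0194] psi -56.32 q7 -1.24
shift [ 0.0001 -0.      0.0043] turn [ 0.     0.001 -0.   ] F [-0.2 -0.2 -3.4] open 0.583
[-0.58  0.92  0.02  2.16 -0.3   0.06 -1.24]
```

Emit:
servo_tool --translation '[[0,0,0.002],[0,0,0.0015],[0,0,0.0008],[0,0,0],[0,0,0]]' --turn '[[0,0,0],[0,0,0],[0,0,0],[0,0,0],[0,0,0]]'

```text
clock: 44.05
tool_pos: [0.4209, 0.2101, 0.0151]
eef_rot: [0.957, 0.29, -0.0, 0.0]
contact_force: [-0.4, 0.7, -3.1]
opening: 0.58
finger_force: 35.0
```

```bash
python3 go.py .421 .2102 .0151 -56.3; python3 -c "
from plant import r;print(r.get_state()['q'].round(2))"
```

```text
clock 44.05 pos [0.4209 0.2101 0.0151] psi -56.32 q7 -1.24
shift [ 0.0001 -0.     -0.    ] turn [ 0.     0.001 -0.   ] F [-0.4  0.7 -3.1] open 0.58
[-0.57  0.93  0.02  2.16 -0.31  0.05 -1.24]
```

Still fully carried (−3.1 N). I'll go down in half-millimetre steps until the force changes.

Emit:
servo_tool --translation '[[0,0,0.0006],[0,0,0],[0,0,0]]' --turn '[[0,0,0],[0,0,0],[0,0,0]]'

```text
clock: 44.42
tool_pos: [0.4209, 0.2101, 0.0149]
eef_rot: [0.957, 0.29, -0.0, 0.0]
contact_force: [0.2, -0.6, 5.1]
opening: 0.576
finger_force: 35.1
```

Emit:
servo_tool --translation '[[0,0,0.0004],[0,0,0],[0,0,0]]' --turn '[[0,0,0],[0,0,0],[0,0,0]]'

```text
clock: 44.8
tool_pos: [0.4209, 0.2101, 0.0149]
eef_rot: [0.957, 0.29, -0.0, 0.0]
contact_force: [-1.9, -0.6, 10.3]
opening: 0.586
finger_force: 35.2
```

Emit:
servo_tool --translation '[[0,0,-0.0005],[0,0,0],[0,0,0],[0,0,0],[0,0,-0.004],[0,0,-0.012],[0,0,-0.02],[0,0,-0.03],[0,0,-0.03],[0,0,-0.02]]' --turn '[[0,0,0],[0,0,0],[0,0,0],[0,0,0],[0,0,0],[0,0,0],[0,0,0],[0,0,0],[0,0,0],[0,0,0]]' --grip 1

```text
clock: 46.05
tool_pos: [0.4211, 0.2103, 0.1326]
eef_rot: [0.957, 0.29, 0.001, -0.0]
contact_force: [0.3, -0.1, -0.4]
opening: 1.0
finger_force: 0.0
```

Emit:
servo_tool --translation '[[-0.003,0.015,0],[-0.005,0.025,0],[-0.006,0.03,0],[-0.007,0.034,0],[-0.008,0.038,0],[-0.008,0.04,0],[-0.008,0.04,0],[-0.008,0.04,0],[-0.008,0.04,0],[-0.008,0.04,0]]' --turn '[[0,0,0],[0,0,0],[0,0,0],[0,0,0],[0,0,0],[0,0,0],[0,0,0],[0,0,0],[0,0,0],[0,0,0]]'

```text
clock: 47.3
tool_pos: [0.5525, -0.1153, 0.1297]
eef_rot: [0.957, 0.289, -0.001, -0.0]
contact_force: [0.3, 0.3, 0.2]
opening: 1.0
finger_force: 0.0
```

Emit:
servo_tool --translation '[[-0.008,0.035,0],[-0.007,0.03,0],[-0.005,0.025,0],[-0.005,0.02,0],[-0.005,0.015,0],[-0.003,0.008,0],[0,0,0],[0,0,0],[0,0,0]]' --turn '[[0,0,0],[0,0,0],[0,0,0],[0,0,0],[0,0,0],[0,0,0],[0,0,0],[0,0,0],[0,0,0]]'

```text
clock: 48.42
tool_pos: [0.5995, -0.2406, 0.1308]
eef_rot: [0.957, 0.29, -0.0, -0.0]
contact_force: [0.4, 0.1, -0.7]
opening: 0.997
finger_force: 0.0
```

```bash
python3 go.py .6054 -.2423 .0355 -56.3
python3 - <<'E'
from plant import optics
from h import *
for n,s in(("top",(177,202,25)),("side",(244,180,25))):
    d=optics.snapshot(n);X=cloud(d)
    m=near(*s)&(X[...,2]>.026)&(X[...,2]<.036);P=X[m]
    print(n,len(P),P.mean(0) if len(P) else 0,rect(P) if len(P)>5 else 0)
E
```

```text
clock 48.42 pos [ 0.5995 -0.2406  0.1308] psi -56.25 q7 -0.62
shift [0.004  0.0047 0.0953] turn [-0.     0.001  0.001] F [ 0.4  0.1 -0.7] open 0.997
top 362 [0.42018462 0.20929191 0.03074987] (array([420.6, 210.2]), array([49.4, 50.7]), 10.2)
side 151 [0.4217413  0.20677125 0.02983181] (array([421.4, 208.3]), array([49.1, 49.1]), 3.0)
```

The spacer is flat and centred at (421,209) mm. Aligning over the bracket and rechecking its pose.

Emit:
servo_tool --translation '[[0.002,0.002,0.012],[0.002,0.0027,0.015],[0,0,0.015],[0,0,0.01],[0,0,0.004],[0,0,0],[0,0,0],[0,0,0]]' --turn '[[0,0,0],[0,0,0],[0,0,0],[0,0,0],[0,0,0],[0,0,0],[0,0,0],[0,0,0]]'

```text
clock: 49.52
tool_pos: [0.6057, -0.2435, 0.0752]
eef_rot: [0.957, 0.29, 0.0, 0.0]
contact_force: [-0.0, 0.1, 0.5]
opening: 1.0
finger_force: 0.0
```

```bash
python3 go.py .6054 -.2423 .0355 -56.3
python3 - <<'E'
from plant import optics
from h import *
d=optics.snapshot("side");X=cloud(d);H=hsv(d)
for lo,hi in((.038,.049),(.05,.06)):
    m=near(348,295,48)&(H[...,1]<60)&(H[...,2]>110)&(X[...,2]>lo)&(X[...,2]<hi);P=X[m];print(len(P),rect(P))
cv2.imwrite("pics/s7.png",cv2.resize(d["img"][190:350,270:430],None,fx=3,fy=3)[:,:,::-1])
E
```

```text
clock 49.52 pos [ 0.6057 -0.2435  0.0752] psi -56.32 q7 -0.62
shift [ 0.0005 -0.0012  0.0397] turn [ 0.001  0.    -0.   ] F [-0.   0.1  0.5] open 1.0
1351 (array([ 603.9, -243.1]), array([117.6,  57.9]), 34.6)
250 (array([ 606.1, -242.2]), array([122. ,  56.9]), 33.2)
```

View pics/s7.png

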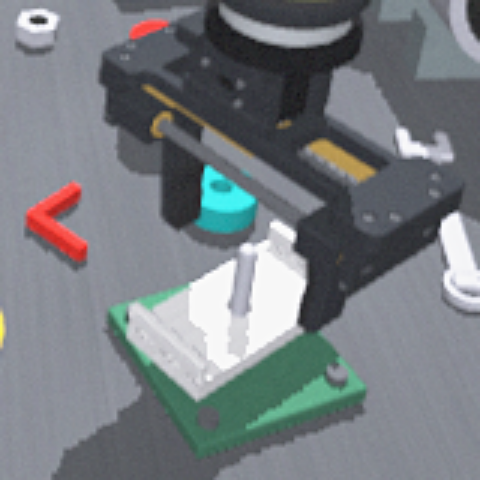

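The bracket is unmoved, with the fingers astride its long edges. Going down to grip.

Emit:
servo_tool --translation '[[0.0005,-0.0012,0.008],[0,0,0.01],[0,0,0.01],[0,0,0.007],[0,0,0.003],[0,0,0],[0,0,0],[0,0,0]]' --turn '[[0.001,0,0],[0,0,0],[0,0,0],[0,0,0],[0,0,0],[0,0,0],[0,0,0],[0,0,0]]'

```text
clock: 50.58
tool_pos: [0.6053, -0.2423, 0.0371]
eef_rot: [0.957, 0.29, -0.0, -0.0]
contact_force: [-0.2, -0.7, -0.8]
opening: 0.998
finger_force: 0.0
```

```bash
python3 go.py .6054 -.2423 .0353 -56.3
```

```text
clock 50.58 pos [ 0.6053 -0.2423  0.0371] psi -56.33 q7 -0.62
shift [0.0001 0.0001 0.0018] turn [-0.  0. -0.] F [-0.2 -0.7 -0.8] open 0.998
```

Emit:
servo_tool --translation '[[0,0,0.002],[0,0,0],[0,0,0]]' --turn '[[0,0,0],[0,0,0],[0,0,0]]'

```text
clock: 50.95
tool_pos: [0.6051, -0.2421, 0.0347]
eef_rot: [0.957, 0.29, -0.0, -0.0]
contact_force: [0.4, 0.5, -0.9]
opening: 1.0
finger_force: 0.0
```

Emit:
servo_tool --translation '[[0,0,0],[0,0,0],[0,0,0],[0,0,0],[0,0,0],[0,0,0],[0,0,0]]' --turn '[[0,0,0],[0,0,0],[0,0,0],[0,0,0],[0,0,0],[0,0,0],[0,0,0]]' --grip 0.4 --grip_force 40

```text
clock: 51.82
tool_pos: [0.6051, -0.2422, 0.0347]
eef_rot: [0.957, 0.29, -0.0, -0.0]
contact_force: [0.6, 0.5, 0.3]
opening: 0.629
finger_force: 40.2
```

Emit:
servo_tool --translation '[[0,0,-0.004],[0,0,-0.006],[0,0,-0.01],[0,0,-0.014],[0,0,-0.016],[0,0,-0.014],[0,0,-0.012],[0,0,-0.006],[0,0,0],[0,0,0]]' --turn '[[0,0,0],[0,0,0],[0,0,0],[0,0,0],[0,0,0],[0,0,0],[0,0,0],[0,0,0],[0,0,0],[0,0,0]]'

```text
clock: 53.08
tool_pos: [0.6047, -0.242, 0.1162]
eef_rot: [0.957, 0.29, -0.001, -0.001]
contact_force: [-0.2, 0.1, -2.4]
opening: 0.632
finger_force: 40.2
```

```bash
python3 go.py .6382 .2589 .1 6.1
python3 - <<'E'
from plant import optics
from h import *
d=optics.snapshot("side");cv2.imwrite("pics/s8.png",cv2.resize(d["img"][190:350,270:430],None,fx=3,fy=3)[:,:,::-1])
E
```

```text
clock 53.08 pos [ 0.6047 -0.242   0.1162] psi -56.32 q7 -0.62
shift [ 0.3056 -0.3982  0.0164] turn [-0.002  0.    -1.089] F [-0.2  0.1 -2.4] open 0.632
```

View pics/s8.png

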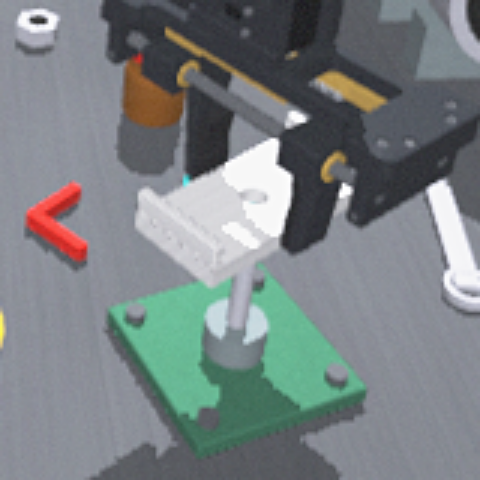

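The bracket is held level and clear of the stud. The path passes over the jar, so I'll carry it at 0.15 m.

```bash
python3 plan.py .6382 .2589 .15 -1.089 20
```

```text
[0.008, -0.01, -0.001, -0.028]
[0.009, -0.011, -0.001, -0.03]
[0.011, -0.012, -0.001, -0.035]
[0.013, -0.014, -0.001, -0.042]
[0.016, -0.016, -0.002, -0.05]
[0.02, -0.018, -0.002, -0.059]
[0.024, -0.019, -0.002, -0.067]
[0.028, -0.019, -0.002, -0.074]
[0.031, -0.018, -0.002, -0.079]
[0.034, -0.016, -0.003, -0.081]
[0.035, -0.014, -0.003, -0.081]
[0.035, -0.01, -0.002, -0.079]
[0.033, -0.007, -0.002, -0.074]
[0.03, -0.004, -0.002, -0.067]
[0.027, -0.002, -0.002, -0.059]
[0.023, -0.0, -0.002, -0.05]
[0.019, 0.001, -0.001, -0.042]
[0.016, 0.001, -0.001, -0.035]
[0.014, 0.002, -0.001, -0.03]
[0.013, 0.002, -0.001, -0.028]
```

Emit:
servo_tool --translation '[[0.008,-0.01,-0.003],[0.009,-0.011,-0.004],[0.011,-0.012,-0.005],[0.013,-0.014,-0.006],[0.016,-0.016,-0.006],[0.02,-0.018,-0.006],[0.024,-0.019,-0.004],[0.028,-0.019,0],[0.031,-0.018,0],[0.034,-0.016,0]]' --turn '[[0,0,-0.028],[0,0,-0.03],[0,0,-0.035],[0,0,-0.042],[0,0,-0.05],[0,0,-0.059],[0,0,-0.067],[0,0,-0.074],[0,0,-0.079],[0,0,-0.081]]'

```text
clock: 54.38
tool_pos: [0.6234, 0.0096, 0.1511]
eef_rot: [0.842, 0.539, -0.0, -0.0]
contact_force: [-0.2, 0.3, -1.6]
opening: 0.634
finger_force: 40.2
```

Emit:
servo_tool --translation '[[0.035,-0.014,0],[0.035,-0.01,0],[0.033,-0.007,0],[0.03,-0.004,0],[0.027,-0.002,0],[0.023,0,0],[0.019,0.001,0],[0.016,0.001,0],[0.014,0.002,0],[0.013,0.002,0]]' --turn '[[0,0,-0.081],[0,0,-0.079],[0,0,-0.074],[0,0,-0.067],[0,0,-0.059],[0,0,-0.05],[0,0,-0.042],[0,0,-0.035],[0,0,-0.03],[0,0,-0.028]]'

```text
clock: 55.62
tool_pos: [0.6414, 0.2571, 0.1508]
eef_rot: [0.668, 0.744, -0.0, -0.0]
contact_force: [0.3, 0.2, -2.1]
opening: 0.626
finger_force: 40.2
```

Emit:
servo_tool --translation '[[0,0,0],[0,0,0],[0,0,0]]' --turn '[[0,0,0],[0,0,0],[0,0,0]]'

```text
clock: 56.0
tool_pos: [0.6414, 0.2557, 0.1508]
eef_rot: [0.669, 0.743, -0.001, -0.0]
contact_force: [0.5, 0.3, -3.8]
opening: 0.625
finger_force: 40.2
```

```bash
python3 go.py .6382 .2589 .055 6.1
```

```text
clock 56.0 pos [0.6414 0.2557 0.1508] psi 6.06 q7 -0.47
shift [ 0.0036 -0.0027  0.0958] turn [-0.001  0.001 -0.001] F [ 0.5  0.3 -3.8] open 0.625
```

Emit:
servo_tool --translation '[[0.0036,-0.0027,0.01],[0,0,0.016],[0,0,0.02],[0,0,0.02],[0,0,0.016],[0,0,0.01],[0,0,0.004],[0,0,0],[0,0,0],[0,0,0]]' --turn '[[-0.001,0.001,-0.001],[0,0,0],[0,0,0],[0,0,0],[0,0,0],[0,0,0],[0,0,0],[0,0,0],[0,0,0],[0,0,0]]'

```text
clock: 57.25
tool_pos: [0.6385, 0.2604, 0.0555]
eef_rot: [0.668, 0.744, 0.001, -0.0]
contact_force: [-0.2, 0.5, -2.4]
opening: 0.629
finger_force: 40.2
```

```bash
python3 go.py .6382 .2589 .0347 6.1
python3 - <<'E'
from plant import optics
from h import *
d=optics.snapshot("side");X=cloud(d);H=hsv(d)
m=near(320,165,45)&(H[...,1]<40)&(H[...,2]>110)&(X[...,2]>.055)&(X[...,2]<.09);P=X[m];print(len(P),rect(P) if len(P)>5 else 0)
E
```

```text
clock 57.25 pos [0.6385 0.2604 0.0555] psi 6.18 q7 -0.5
shift [-0.0015 -0.0004  0.0208] turn [ 0.001 -0.002  0.001] F [-0.2  0.5 -2.4] open 0.629
482 (array([634.8, 258. ]), array([ 76.1, 128.9]), 12.6)
```

Emit:
servo_tool --translation '[[-0.0015,-0.0004,0.006],[0,0,0.006],[0,0,0.004],[0,0,0.002],[0,0,0.001],[0,0,0],[0,0,0],[0,0,0]]' --turn '[[0.001,-0.002,0.001],[0,0,0],[0,0,0],[0,0,0],[0,0,0],[0,0,0],[0,0,0],[0,0,0]]'

```text
clock: 58.3
tool_pos: [0.6379, 0.2588, 0.036]
eef_rot: [0.668, 0.744, -0.0, -0.0]
contact_force: [0.1, 0.2, -1.6]
opening: 0.634
finger_force: 40.2
```

```bash
python3 go.py .6382 .2589 .0347 6.1
```

```text
clock 58.3 pos [0.6379 0.2588 0.036 ] psi 6.13 q7 -0.5
shift [0.0001 0.0003 0.0013] turn [-0.001  0.001  0.   ] F [ 0.1  0.2 -1.6] open 0.634
```

Emit:
servo_tool --translation '[[0,0,0.0008],[0,0,0.0005],[0,0,0],[0,0,0]]' --turn '[[-0.001,0.001,0],[0,0,0],[0,0,0],[0,0,0]]'

```text
clock: 58.8
tool_pos: [0.6378, 0.2587, 0.0348]
eef_rot: [0.668, 0.744, 0.0, -0.0]
contact_force: [-1.6, -1.3, 1.1]
opening: 0.633
finger_force: 40.2
```

Emit:
servo_tool --translation '[[0,0,0.0005],[0,0,0],[0,0,0]]' --turn '[[0,0,0],[0,0,0],[0,0,0]]'

```text
clock: 59.18
tool_pos: [0.6378, 0.2587, 0.0347]
eef_rot: [0.668, 0.744, 0.0, -0.0]
contact_force: [-1.3, -0.7, 5.1]
opening: 0.628
finger_force: 40.2
```

Seated on the brick. I'll release, rise and take a final look.

Emit:
servo_tool --translation '[[0,0,0],[0,0,0],[0,0,0],[0,0,0],[0,0,-0.004],[0,0,-0.012],[0,0,-0.025],[0,0,-0.035],[0,0,-0.04],[0,0,-0.04]]' --turn '[[0,0,0],[0,0,0],[0,0,0],[0,0,0],[0,0,0],[0,0,0],[0,0,0],[0,0,0],[0,0,0],[0,0,0]]' --grip 1

```text
clock: 60.42
tool_pos: [0.6379, 0.2587, 0.1923]
eef_rot: [0.668, 0.744, 0.001, 0.0]
contact_force: [1.3, -0.4, -0.4]
opening: 1.004
finger_force: 0.0
```

Emit:
servo_tool --translation '[[0,0,-0.03],[-0.02,0,-0.02],[-0.04,0,0],[-0.04,0,0],[-0.04,0,0],[-0.04,0,0],[-0.03,0,0],[-0.01,0,0],[0,0,0],[0,0,0]]' --turn '[[0,0,0],[0,0,0],[0,0,0],[0,0,0],[0,0,0],[0,0,0],[0,0,0],[0,0,0],[0,0,0],[0,0,0]]'

```text
clock: 61.68
tool_pos: [0.661, 0.042, 0.2399]
eef_rot: [0.667, 0.745, 0.001, -0.001]
contact_force: [0.0, -0.2, 0.2]
opening: 1.002
finger_force: 0.0
```

Run:
```python
from plant import optics,r
from h import *
for n in("side","top"):
    d=optics.snapshot(n);X=cloud(d);H=hsv(d);cv2.imwrite(f"pics/f{n}.png",d["img"][:,:,::-1])
    def pr(k,s,lo,hi):
        m=near(*s)&(X[...,2]>lo)&(X[...,2]<hi);P=X[m]
        print(n,k,len(P),rect(P) if len(P)>5 else 0)
    a={"side":[(320,165,42),(322,206,22),(240,295,40),(244,180,25),(245,226,25)],"top":[(168,110,45),(271,130,20),(362,224,26),(177,202,25),(260,209,28)]}[n]
    pr("bracket ears",a[0],.048,.066);pr("jar",a[1],.06,.08);pr("nut",a[2],.02,.045);pr("spacer",a[3],.026,.036);pr("washer",a[4],.0175,.026)
s=r.get_state();print(s["clock"],s["tool_pos"])
```

```text
side bracket ears 147 (array([628.8, 157.4]), array([328.2,  73.5]), 85.3)
side jar 215 (array([601. ,   7.9]), array([43.3, 41.6]), 44.4)
side nut 232 (array([ 417.7, -222.8]), array([22.2, 58. ]), 73.7)
side spacer 151 (array([421.2, 208. ]), array([48. , 51.7]), 19.3)
side washer 120 (array([422.5,  12.2]), array([37.4, 35.4]), 62.6)
top bracket ears 0 0
top jar 0 0
top nut 0 0
top spacer 0 0
top washer 0 0
61.775 [0.66106655 0.04195565 0.23991615]
```

View pics/fside.png

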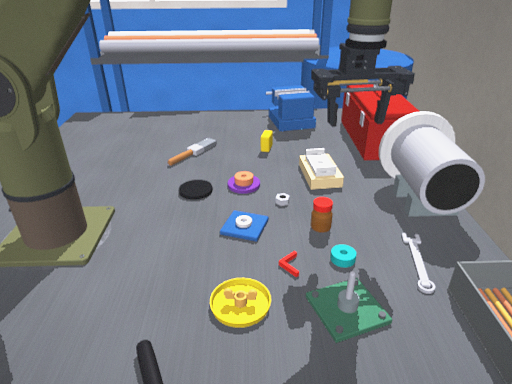

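The final side view shows every part in its place: nut (240,300), washer (244,221), spacer (244,179) and bracket on the brick (320,163), with the jar standing at (322,215). One last number on the bracket, then I'll hand in.

Run:
```python
from plant import optics,r
from h import *
d=optics.snapshot("side");X=cloud(d)
m=near(320,165,32)&(X[...,2]>.047)&(X[...,2]<.064)&(X[...,1]>.15);P=X[m];R=rect(P);print(len(P),R,P[:,2].max(),axis(P))
if abs(R[0][0]-638)<6 and abs(R[0][1]-259)<6: print(r.finish_job())
```

```text
149 (array([637.7, 258.2]), array([ 54.5, 123.4]), 5.6) 0.058045418989217896 95.68173082199266
the job is handed in; nothing more can be done
None
```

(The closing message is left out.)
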